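# Load the tacking jig and hold its stop arm at the mark

## Task

Get the welding jig ready for tacking: stand the blue-banded pipe stub fully down in the jig pocket with one white dot and let go of it, then stand the yellow-banded stub in the pocket with two dots. After that, squeeze the red lock button into the side of the black handle, pull the sprung stop arm out until its yellow pointer stands against the red mark on the scale, and finish holding it still there with the button squeezed. Leave the blue bin, the steel angle and the clamp where they are.

Things in the scene. Friction and masses are not known exactly. Their poses are not given: they have to be found in the camera images.
- jig: Welding jig fixed to the bench, place and yaw (within 0.3) vary. Grey plate 150 x 395 x 12 mm (x, y, z; y -187 to 208). Origin on the bench, z up. Along its y axis, from -y: dark block (60 x 135, top 36 mm high) with two pockets; blue tube (30 wide, top 50 high, y -40 to 60); stop arm with black handle, sliding out to the jig's +y. White scale, 10 mm ticks, on the plate at x 50 to 72.
- pocket_one (a point): Centre of the mouth (36 mm above the bench) of the pocket with one white dot, the one farther from the tube: round, 31 mm or a little more across, 20 mm deep, slightly chamfered. At (0, -150) mm on the jig. Axes as the jig's.
- pocket_two (a point): The same for the pocket with two white dots, the one nearer the tube, at (0, -80) mm on the jig.
- blue_mid (a point): Centre, half-way up, of the blue-banded pipe stub: steel, 28 mm diameter, 80 mm long, about 0.2 kg, standing upright on the bench; blue paint band near its top. z is its own axis. Fully seated in a pocket, this point is 20 mm above the pocket's mouth.
- blue_stub: The same stub, origin at the centre of its foot.
- yellow_mid (a point): Centre, half-way up, of the yellow-banded stub, the same in all but colour.
- yellow_stub: The yellow-banded stub, origin at the centre of its foot.
- handle: The black handle on the stop arm's end: an upright block 24 mm (jig x) by 36 mm (jig y), from 22 to 97 mm above the bench. Origin on the bench under its centre; axes as the jig's. Nothing stands beside it over 40 mm high.
- handle_grip (a point): Point to grip from above, fingers closing along the jig's x: 75 mm above the bench, centred between the handle's plain -x side and the button's face when that is pressed fully in (26 mm across; 32 mm across unpressed).
- button_face (a point): Centre of the outer face (28 mm wide, 36 mm high, 74 mm above the bench) of the red lock button on the handle's +x side. It presses towards the jig's -x and rides along with the handle.
- lock_button (a joint): How far the red button is pressed in, m: 0 out, 0.006 fully in. A spring pushes it out (about 3 N at first, 7 N fully in). The arm is locked until it is pressed about 4 mm; gripping the handle across the button presses it.
- stop_arm (a joint): How far the stop arm is pulled out, m: 0 home and locked, 0.1 at its end stop. It slides along the jig's +y. A spring draws it home with 3.5 to 6 N, so it goes back when let go.
- pointer (a point): Tip of the yellow pointer that sticks out 50 mm to the jig's +x from the arm's axis, low on the handle (28 mm above the bench, 14 mm to +y of the handle's centre); it moves with the arm.
- red_mark (a point): Middle of the near end of the red mark, a bar 22 mm (jig x) by 8 mm (jig y) by 6 mm lying across the scale; fixed, 45 to 90 mm to the jig's +y of the pointer's start. Axes as the jig's: the arm is right when the pointer's tip has the same jig y as this point.
- blue_bin: Bystander: open blue plastic bin, 100 x 150 x 60 mm. Origin under its centre.
- angle_offcut: Bystander: steel angle offcut, 90 mm long, 50 mm legs. Origin under its centre.
- g_clamp: Bystander: brass-coloured clamp lying flat, about 120 x 85 mm. Origin under its centre.
Not all that is in view belongs to the job. What is shaped like the blue_stub but purple is not meant. What is shaped like the yellow_stub but orange is not meant.

How it is judged:
On the way, in this order (a step that is already met when the one before it is completed fails the run):
1. the blue-banded stub stands seated in the one-dot pocket, released (horizontal distance between blue_mid and pocket_one below 0.006 m and z of blue_mid in the frame of pocket_one below 0.023 m and angle between blue_mid's own z axis and vertical below 0.1 rad and contact force between the fingers and blue_stub below 0.2 N and linear speed of blue_stub below 0.02 m/s), for 0.2 s.
2. the yellow-banded stub stands seated in the two-dot pocket, released, the blue one still in place (horizontal distance between blue_mid and pocket_one below 0.006 m and z of blue_mid in the frame of pocket_one below 0.023 m and angle between each of blue_mid, yellow_mid's own z axis and vertical below 0.1 rad and horizontal distance between yellow_mid and pocket_two below 0.006 m and z of yellow_mid in the frame of pocket_two below 0.023 m and contact force between the fingers and yellow_stub below 0.2 N and linear speed of yellow_stub below 0.02 m/s), for 0.2 s.
3. the fingers squeeze the lock button in on the handle while the arm is still home (value of joint lock_button above 0.0045 m and contact force between the fingers and handle above 5 N and value of joint stop_arm below 0.012 m), for 0.05 s.
At the end, for the whole second after the job is handed in: Both stubs seated in their pockets (within 6 mm of the axis, 3 mm of the floor, tilt under 0.1 rad); fingers on the handle with over 5 N, button at least 4.5 mm in; pointer tip still and within 4 mm of the red mark's middle line (horizontal distance between blue_mid and pocket_one below 0.006 m and z of blue_mid in the frame of pocket_one below 0.023 m and angle between each of blue_mid, yellow_mid's own z axis and vertical below 0.1 rad and horizontal distance between yellow_mid and pocket_two below 0.006 m and z of yellow_mid in the frame of pocket_two below 0.023 m and value of joint lock_button above 0.0045 m and contact force between the fingers and handle above 5 N and y of pointer in the frame of red_mark between -0.004 and 0.004 m and velocity of joint stop_arm between -0.01 and 0.01 m/s); the arm keeps its last pose, push and grip.
It fails at once if the blue bin is shifted by more than 30 mm (distance of blue_bin from where it was at the start of the episode above 0.03 m).
It fails at once if the steel angle is shifted by more than 30 mm (distance of angle_offcut from where it was at the start of the episode above 0.03 m).
It fails at once if the clamp is shifted by more than 30 mm (distance of g_clamp from where it was at the start of the episode above 0.03 m).
It also fails if it takes over 64 s, if anything falls off the work surface, if the arm or the gripper's body presses on something with over 40 N, if the wrist force passes 120 N, or if a joint passes its speed limit or range.

## Robot

A 6-joint arm with a two-finger parallel gripper is mounted at the origin on the work surface. World frame = base frame: x ahead of the robot, y to its left, z up, the work surface at z = 0. Lengths are in m, angles in rad, forces in N, time in s.
With the tool pointing down it reaches from about 0.375 to 0.9 m from the base axis. Payload 3.1 kg.
Tool frame: the origin (TCP) lies midway between the tips of the shut fingers; the grasp point (between the pads) lies 19 mm behind it; z points along the fingers, y is the line along which they close (so a half turn about z gives the same grasp; the last joint's range is limited). The gripper opens to 87 mm and grips with 3 to 60 N. Pads are 19 mm wide; open, the fingers measure 117 mm over their backs; the gripper's body (75 mm by 190 mm) begins 51 mm behind the grasp point.
Start: joints at [0.935, 0.527, 1.433, -0, 1.181, -0.178], TCP at [0.276, 0.561, 0.201] pointing down, gripper open.
Joint ranges: [-3.08, 3.08], [-0.75, 2.2], [0.22, 2.44], [-1.43, 4.57], [0, 2.65], [-2.85, 2.85]. Speed limits (rad/s): [2.79, 2.79, 3.14, 3.14, 3.14, 3.14].

## Interface

Orientations are given as a unit quaternion [x, y, z, w].
In Python, from rig import status, imaging, order gives the robot as it stands.
- The arm moves only by the tool arm_command, never from a script. Its argument "deltas" is one flat list of numbers, 5 for each row, row after row: the opening, from -1 (shut) to 1 (fully open), so that 0 is half open, then the shift along the tool's x, y, z in m, then the turn about the tool's z in rad. In form: [gripper, tx, ty, tz, roll, gripper, tx, ty, tz, roll, ...]. A call has 1 to 12 rows; each row shifts and turns the commanded pose from where the row before left it, along the tool's axes as they then stand; what a row does not reach is not made up. A row lasts 1/8 s, in which the tool goes at most 62.5 mm and 10.7 degrees, less where a joint would pass 70% of its speed; a pose out of reach is approached as far as the arm can. A call with a gripper value outside its range is refused whole. The fingers move at their own pace and stop on an object; "newtons" is the grip in N (left out, the last holds). Time passes only in rows, so rows that do not move let the fingers close. It gives the time, the measured TCP pose, the force, the opening and the grip force at its end, in the units of the state.
- status.get_obs(): the state, without advancing time (a new reading comes with each control period).
- imaging.camera(name): name is "side" or "top" or "wrist"; returns (picture, depth): 420x560x3 uint8, red, green, blue; 420x560 float32, m along the optical axis (not along the pixel's ray), 0 where there is no reading.
- imaging.camera_params(name): a dict with "intrinsics" (3x3 intrinsics, pixels), "camera_from_world" (4x4, takes a point from world to camera coordinates). Camera axes: x right, y up, looking along -z (the intrinsics and any distortion apply to the point x, -y, -z); pixel columns grow to the right and rows downward; lengths in m; the calibration is good to about 2 mm. A picture is of the moment at which its call begins: read the wrist's pose just before it. camera_params takes no time and is no camera call; for the wrist camera it gives the pose at the moment of the call.
- order.hand_in(): hands the job in; it is judged then, once.
The state is a dict: "time": time; "q": joint angles; "joint_velocities": joint speeds; "joint_torque": joint torques, N m; "position": TCP position; "tool_rot": TCP orientation; "ft_force": force on the tool from outside, world axes, zero at the start; "moment": the same for the moment, N m; "grip_width": finger opening in m; "grip_force": force on a finger pad.
Only numpy, scipy, OpenCV 4.12 (cv2) and the standard library are available. Lean on these libraries where they do the work, as an engineer would, in place of code of your own. Each camera call takes 0.05 s, during which the arm holds its last target. There are 200 camera calls.

## Working session

There is one attempt and no reset: what is moved stays moved. The work goes in short steps, Python scripts to look and compute and a tool call to move; the robot and the scene stay as the last step left them, time stands still between calls to the robot, and variables do not carry over. Pictures are saved under pics/ and viewed, at most 10 in all, crops included, and the job is handed in when it is done.

Besides the shell and the picture viewer there is one more tool, called after "Call:" in YAML: its name, and indented under it one key for each argument. arm_command: Moves the arm, as the interface text tells. Its arguments: {"type":"object","properties":{"deltas":{"type":"array"},"newtons":{"type":"number"}},"required":["deltas"]}

```bash
mkdir -p pics
python3 - <<'E'
from rig import status, imaging
import cv2, numpy as np
o=status.get_obs(); print({k:np.round(v,3).tolist() for k,v in o.items()})
for n in("top","side"):
    p,d=imaging.camera(n); cv2.imwrite(f"pics/{n}0.png",p[:,:,::-1]); np.savez(f"{n}0.npz",p=p,d=d)
    c=imaging.camera_params(n); print(n,{k:np.round(v,4).tolist() for k,v in c.items()})
E
```

```text
{'time': 0.0, 'q': [0.936, 0.528, 1.434, -0.0, 1.181, -0.178], 'joint_velocities': [-0.001, 0.001, -0.001, -0.0, 0.0, -0.0], 'joint_torque': [0.0, -44.005, -17.659, 0.063, 0.058, -0.0], 'position': [0.275, 0.56, 0.2], 'tool_rot': [0.226, 0.974, -0.001, -0.0], 'ft_force': [0.703, 0.208, 0.586], 'moment': [-0.042, 0.029, -0.027], 'grip_force': 0.0, 'grip_width': 0.087}
top {'intrinsics': [[512.141, 0.0, 280.2208], [0.0, 512.141, 211.591], [0.0, 0.0, 1.0]], 'camera_from_world': [[0.0013, -0.9999, -0.0135, 0.0516], [0.9986, 0.0006, 0.0532, -0.5676], [-0.0531, -0.0136, 0.9985, -1.4783], [0.0, 0.0, 0.0, 1.0]]}
side {'intrinsics': [[495.9699, 0.0, 279.1541], [0.0, 495.9699, 207.8856], [0.0, 0.0, 1.0]], 'camera_from_world': [[-0.6763, -0.7366, -0.0062, 0.4143], [0.3723, -0.349, 0.86, -0.2646], [-0.6356, 0.5793, 0.5103, -0.7787], [0.0, 0.0, 0.0, 1.0]]}
```

View pics/top0.png

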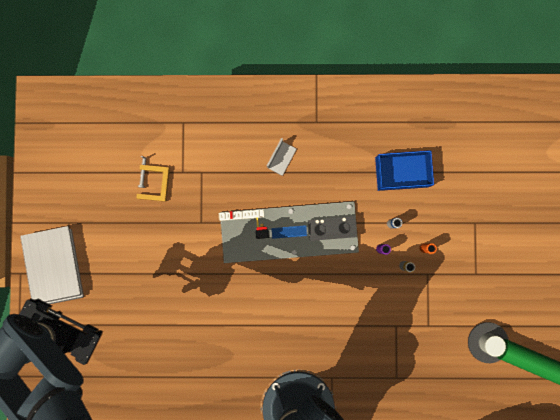

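View pics/side0.png

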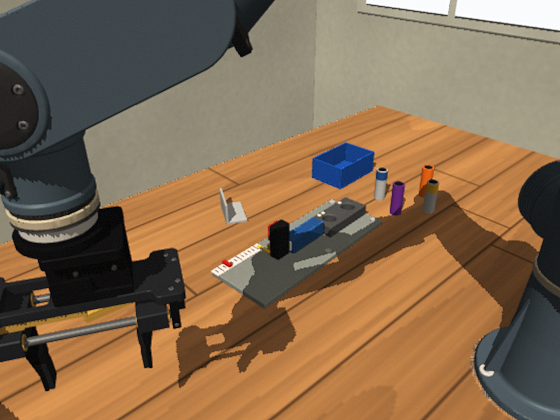

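The top view shows the jig lying around (290,230) with its +y end to the left. The blue stub is at (397,223) and the yellow at (410,267). The decoys are purple (384,249) and orange (430,248).

```bash
cat > h.py <<'E'
import numpy as np, cv2
from rig import status, imaging
def cloud(d,c):
    K,T=c["intrinsics"],np.array(c["camera_from_world"]); v,u=np.indices(d.shape)
    P=np.stack([(u-K[0][2])/K[0][0]*d,-(v-K[1][2])/K[1][1]*d,-d],-1)
    W=(P-T[:3,3])@T[:3,:3]; W[d<=0]=np.nan; return W
def ray(uv,z,c):
    K,T=np.array(c["intrinsics"]),np.array(c["camera_from_world"]); uv=np.atleast_2d(uv).astype(float)
    D=np.c_[(uv[:,0]-K[0,2])/K[0,0],-(uv[:,1]-K[1,2])/K[1,1],-np.ones(len(uv))]@T[:3,:3]
    o=-T[:3,:3].T@T[:3,3]; return o+D*((z-o[2])/D[:,2])[:,None]
def comps(m,amin=5):
    n,l,s,c=cv2.connectedComponentsWithStats(m.astype(np.uint8))
    return [(l==i,s[i],c[i]) for i in range(1,n) if s[i][4]>=amin]
def circ(P):
    A=np.c_[2*P[:,:2],np.ones(len(P))]; s=np.linalg.lstsq(A,(P[:,:2]**2).sum(1),rcond=None)[0]
    return s[:2],np.sqrt(s[2]+s[:2]@s[:2])
def look(n,f):
    c=imaging.camera_params(n); o=status.get_obs(); p,d=imaging.camera(n)
    cv2.imwrite(f"pics/{f}.png",p[:,:,::-1]); return p,d,c,cloud(d,c),o
E
python3 - <<'E'
from h import *
z=np.load("top0.npz");p,d=z['p'],z['d'];c=imaging.camera_params("top");W=cloud(d,c)
h=cv2.cvtColor(p,cv2.COLOR_RGB2HSV)
m=(W[...,2]>.065)&(W[...,2]<.1)
for a,s,ce in comps(m):
    P=W[a]; print("tall",ce.round(),s[4],((P[:,:2].max(0)+P[:,:2].min(0))/2).round(4),P[:,:2].min(0).round(3),P[:,:2].max(0).round(3),np.median(P[:,2]).round(3),np.median(h[a],0))
for nm,lo,hi in(("plate",.008,.018),("block",.03,.042),("tube",.044,.056)):
    a=max(comps((W[...,2]>lo)&(W[...,2]<hi)&(abs(W[...,1])<.35)&(W[...,0]>.4)&(W[...,0]<.75),20),key=lambda t:t[1][4])
    P=W[a[0]]; r=cv2.minAreaRect((P[:,:2]*1000).astype(np.float32)); print(nm,a[1],r,np.median(P[:,2]))
red=((h[...,0]<5)|(h[...,0]>174))&(h[...,1]>170)&(h[...,2]>120)
for a,s,ce in comps(red,3): print("red",ce,s,ray(ce,.018,c).round(4),np.nanmedian(W[a],0))
E
```

```text
tall [397. 223.] 91 [ 0.5341 -0.2735] [ 0.521 -0.288] [ 0.547 -0.259] 0.079 [ 22.  32. 120.]
tall [262. 232.] 132 [0.5071 0.1006] [0.49  0.083] [0.524 0.118] 0.094 [25. 43. 29.]
tall [431. 248.] 95 [ 0.4634 -0.3674] [ 0.45  -0.382] [ 0.477 -0.353] 0.078 [ 11. 212. 162.]
tall [385. 249.] 90 [ 0.4617 -0.2406] [ 0.449 -0.254] [ 0.474 -0.227] 0.078 [144.  125.5  89.5]
tall [409. 267.] 92 [ 0.4121 -0.3079] [ 0.399 -0.322] [ 0.425 -0.294] 0.078 [20. 49. 74.]
tall [489. 340.] 12 [ 0.2112 -0.5252] [ 0.204 -0.535] [ 0.218 -0.516] 0.066 [ 26.5  25.  238.5]
tall [496. 337.] 5 [ 0.2181 -0.5455] [ 0.216 -0.549] [ 0.221 -0.542] 0.069 [ 24.  26. 240.]
tall [497. 341.] 17 [ 0.2069 -0.5506] [ 0.201 -0.564] [ 0.212 -0.537] 0.067 [ 26.  25. 237.]
tall [487. 347.] 14 [ 0.1903 -0.5187] [ 0.179 -0.523] [ 0.201 -0.514] 0.066 [ 26.  24. 240.]
tall [496. 347.] 12 [ 0.1891 -0.546 ] [ 0.182 -0.553] [ 0.196 -0.539] 0.066 [ 26.   24.  236.5]
tall [499. 345.] 5 [ 0.1966 -0.5531] [ 0.194 -0.555] [ 0.2   -0.551] 0.067 [ 26.  24. 237.]
tall [504. 346.] 6 [ 0.1926 -0.5666] [ 0.188 -0.569] [ 0.197 -0.564] 0.068 [ 25.5
[... 1008 characters left out ...]
8] 0.081 [98. 40. 51.]
plate [ 219  201  140   62 4221] ((508.97955322265625, 28.231765747070312), (149.78875732421875, 396.8556213378906), 4.716402053833008) 0.011775630043466915
block [309 216  48  25 742] ((519.2847290039062, -97.7812271118164), (59.98345947265625, 135.39923095703125), 4.666310787200928) 0.035053892215464094
tube [271 225  37  14 344] ((509.1440124511719, 26.299789428710938), (30.019084930419922, 102.72938537597656), 4.653248310089111) 0.048954005071061735
red [230.625  214.4375] [230 211   3   8  16] [[0.5591 0.1967 0.018 ]] [0.55874289 0.19577545 0.0188082 ]
red [261.03846154 227.84615385] [257 227  10   3  26] [[0.5201 0.1079 0.018 ]] [0.51808438 0.10433436 0.09202395]
```

Call:
arm_command:
  deltas: [1,0,0,0,0.17,1,0,0,0,0.17,1,0,0,0,0.17,1,0,0,0,0.17,1,0,0,0,0.17,1,0,0,0,0.17,1,-0.025,0.006,0,0.013,1,-0.05,0.011,0,0,1,-0.05,0.011,0,0,1,-0.05,0.011,0,0,1,-0.05,0.011,0,0,1,-0.05,0.011,0,0]
  newtons: 25

```text
time: 1.6
position: [0.3591, 0.2903, 0.2004]
tool_rot: [0.678, 0.735, -0.0, 0.0]
ft_force: [0.1, -0.1, 0.4]
grip_width: 0.0871
grip_force: 0.0
```

Call:
arm_command:
  deltas: [1,-0.055,0.0125,0,0,1,-0.055,0.0125,0,0,1,-0.055,0.0125,0,0,1,-0.055,0.0125,0,0,1,-0.055,0.0125,0,0,1,-0.055,0.0125,0,0,1,-0.055,0.0125,0,0,1,-0.055,0.0125,0,0,1,-0.055,0.0125,0,0,1,-0.055,0.0125,0,0,1,0,0,0,0]

```text
time: 2.98
position: [0.5293, -0.2508, 0.2001]
tool_rot: [0.68, 0.734, -0.0, 0.001]
ft_force: [0.9, -0.3, -0.1]
grip_width: 0.0869
grip_force: 0.0
```

Run:
```python
from h import *
p,d,c,W,o=look("wrist","w1"); np.savez("w1.npz",p=p,d=d,**c)
print(o['time'],o['position'],o['tool_rot'],o['q'],np.round(c['camera_from_world'],3))
```

```text
2.975 [ 0.52931188 -0.25077777  0.20005979] [ 6.79505732e-01  7.33668988e-01 -1.86338096e-04  1.31931989e-03] [-6.32736320e-01  4.73893923e-01  1.53627456e+00 -7.42678781e-04
  1.12884540e+00 -7.09036758e-01] [[ 0.997  0.077  0.002 -0.509]
 [-0.073  0.954 -0.292  0.313]
 [-0.024  0.291  0.956 -0.304]
 [ 0.     0.     0.     1.   ]]
```

View pics/w1.png

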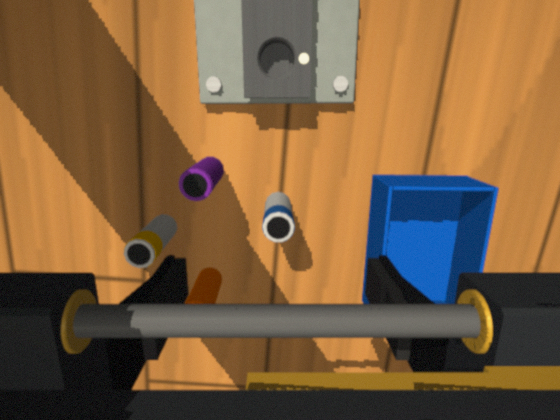

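The wrist view shows the blue stub's top at (279,228), the yellow at (141,252) and the one-dot pocket at (277,58).

Run:
```python
from h import *
z=np.load("w1.npz");p,d=z['p'],z['d'];c={k:z[k] for k in("intrinsics","camera_from_world")};W=cloud(d,c)
v,u=np.indices(d.shape)
m=(W[...,2]>.074)&(W[...,2]<.086)&(v<270)
for a,s,ce in comps(m,60):
    k=max(cv2.findContours(a.astype(np.uint8),0,1)[0],key=len)[:,0]
    (x,y),r=cv2.minEnclosingCircle((ray(k,.08,c)[:,:2]*1000).astype(np.float32)); print(ce.round(),s[4],round(x,1),round(y,1),round(r,1),circ(ray(k,.08,c)))
# pocket: below mouth plane
m=(W[...,2]<.03)&(v>30)&(v<90)&(u>245)&(u<312)
for a,s,ce in comps(m,60):
    P=W[a]; print("pocket",ce,s)
g=cv2.cvtColor(p,cv2.COLOR_RGB2GRAY)
a=max(comps((W[...,2]>.031)&(W[...,2]<.041)&(v<120)),key=lambda t:t[1][4])[0]
k=[q for q in cv2.findContours(a.astype(np.uint8),cv2.RETR_CCOMP,cv2.CHAIN_APPROX_NONE)[0]]
for q in k:
    if len(q)>40:
        P=ray(q[:,0],.036,c); print(len(q),q[:,0].min(0),q[:,0].max(0),circ(P), P[:,:2].min(0),P[:,:2].max(0))
```

```text
[195. 184.] 892 460.9 -239.7 14.7 (array([ 0.46073082, -0.24001575]), np.float64(0.013957965221161965))
[278. 226.] 805 533.1 -271.9 14.5 (array([ 0.53308293, -0.27190542]), np.float64(0.013924653320988436))
[140. 252.] 787 412.3 -305.9 15.2 (array([ 0.41221861, -0.30591758]), np.float64(0.0142373683793632))
pocket [276.66370809  58.19921105] [ 260   40   35   37 1014]
330 [241   0] [312  97] (array([ 0.52040781, -0.12572398]), np.float64(0.03908656705294247)) [ 0.4876757  -0.16703369] [ 0.55334428 -0.08528362]
107 [258  39] [295  77] (array([ 0.52097363, -0.13270028]), np.float64(0.015577135717764383)) [ 0.50486359 -0.1482532 ] [ 0.53704807 -0.11708604]
```

Call:
arm_command:
  deltas: [0.4,-0.0214,0.0021,0,-0.005,0.4,0,0,0.04,0,0.4,0,0,0.04,0,0.4,0,0,0.04,0,0.4,0,0,0.03,0,0.4,0,0,0.014,0,0.4,0,0,0,0,-1,0,0,0,0,-1,0,0,0,0,-1,0,0,0,0,-1,0,0,0,0]
  newtons: 25

```text
time: 4.4
position: [0.5321, -0.2675, 0.037]
tool_rot: [0.676, 0.737, 0.0, 0.0]
ft_force: [-0.8, -0.2, 0.2]
grip_width: 0.0287
grip_force: 0.0
```

Call:
arm_command:
  deltas: [-1,0,0,0,0,-1,0,0,0,0,-1,0,0,-0.03,0,-1,0,0,-0.03,0,-1,0,0,0,0]

```text
time: 5.03
position: [0.5331, -0.2683, 0.098]
tool_rot: [0.676, 0.737, 0.0, 0.002]
ft_force: [1.5, 0.1, -2.6]
grip_width: 0.0274
grip_force: 25.0
```

Run:
```python
from h import *
o=status.get_obs();print(o['time'],o['position'],o['tool_rot'],o['grip_width'],o['grip_force'],o['ft_force'])
p,d,c,W,o=look("wrist","w2"); np.savez("w2.npz",p=p,d=d,**c)
W=cloud(d,c);v,u=np.indices(d.shape)
zt=0.08+.06
for a,s,ce in comps((abs(W[...,2]-zt)<.006)&(u>200)&(u<360),60):
    k=max(cv2.findContours(a.astype(np.uint8),0,1)[0],key=len)[:,0]; print(ce,s,circ(ray(k,zt,c)),np.median(W[a][:,2]))
```

```text
5.025 [ 0.5331052  -0.26826061  0.09797226] [6.76047954e-01 7.36854585e-01 1.92295619e-04 2.10884754e-03] 0.027448749872524988 24.99927520751953 [ 1.45171705  0.08892734 -2.6448638 ]
[276.6869138  287.12728897] [ 218  268  118   36 2239] (array([ 0.53245267, -0.25650945]), np.float64(0.016519752603572094)) 0.13963131023610273
```

View pics/w2.png

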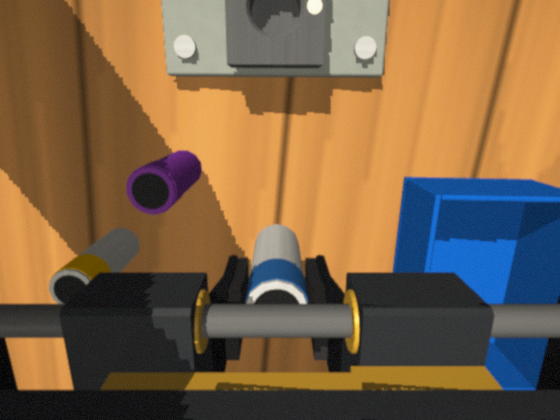

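The stub hangs held between the fingers at (278,265). The pocket is at (275,10).

Run:
```python
from h import *
z=np.load("w2.npz");p,d=z['p'],z['d'];c={k:z[k] for k in("intrinsics","camera_from_world")};W=cloud(d,c)
for r in range(232,282,6):
    P=W[r,250:306]; P=P[(P[:,2]>.06)&(P[:,2]<.137)]
    if len(P)>8: print(r,P[:,2].mean().round(4),P[:,:2].mean(0).round(4),circ(P),P[:,1].max().round(4))
```

```text
232 0.0716 [ 0.533  -0.2621] (array([ 0.53409326, -0.27382556]), np.float64(0.01349576368273922)) -0.2601
238 0.0813 [ 0.533  -0.2624] (array([ 0.53405078, -0.27403118]), np.float64(0.01369721704040377)) -0.2597
244 0.0898 [ 0.533  -0.2628] (array([ 0.53410341, -0.27399573]), np.float64(0.013679511865267821)) -0.2601
250 0.0988 [ 0.533  -0.2627] (array([ 0.53390327, -0.27374259]), np.float64(0.013582289779403272)) -0.2599
256 0.1066 [ 0.533  -0.2628] (array([ 0.5339057 , -0.27376821]), np.float64(0.0135417437336171)) -0.2594
262 0.1149 [ 0.5332 -0.2624] (array([ 0.53418144, -0.27257423]), np.float64(0.013040214891059098)) -0.2594
268 0.1222 [ 0.5331 -0.2622] (array([ 0.53403512, -0.27333268]), np.float64(0.013754263391129583)) -0.2593
274 0.129 [ 0.5331 -0.262 ] (array([ 0.53393162, -0.27377044]), np.float64(0.014179958274512084)) -0.2594
280 0.1319 [ 0.5342 -0.2635] (array([ 0.53375383, -0.27401558]), np.float64(0.014333192730446472)) -0.2606
```

Call:
arm_command:
  deltas: [-1,0.03,0,0,0,-1,0.03,0,0,0,-1,0.03,0,0,0,-1,0.01,0,0,0,-1,0,0,0,0,-1,0,0,0,0]

```text
time: 5.82
position: [0.5238, -0.1689, 0.0963]
tool_rot: [0.676, 0.737, -0.0, 0.0]
ft_force: [-0.6, -0.8, -2.9]
grip_width: 0.0275
grip_force: 25.0
```

```bash
cat >> h.py <<'E'
def held(W,rows,zlo,zhi):
    R=[]
    for r in rows:
        P=W[r,250:306]; P=P[(P[:,2]>zlo)&(P[:,2]<zhi)]
        if len(P)>8: R.append(circ(P)[0])
    return np.median(R,0)
def pockets(W,c,vmax):
    v,u=np.indices(W.shape[:2]); a=max(comps((W[...,2]>.031)&(W[...,2]<.041)&(v<vmax)),key=lambda t:t[1][4])[0]
    for q in cv2.findContours(a.astype(np.uint8),cv2.RETR_CCOMP,cv2.CHAIN_APPROX_NONE)[0]:
        if len(q)>40: print("hole",q[:,0].min(0),q[:,0].max(0),circ(ray(q[:,0],.036,c)))
def tool(o): 
    x,y=o['tool_rot'][:2]; return o['position'],2*np.arctan2(y,x)-np.pi/2
def totool(dxy,yaw): s,k=np.sin(yaw),np.cos(yaw); return "tx %.4f ty %.4f"%(-s*dxy[0]+k*dxy[1],k*dxy[0]+s*dxy[1])
E
python3 - <<'E'
from h import *
p,d,c,W,o=look("wrist","w3"); np.savez("w3.npz",p=p,d=d,**c)
print(o['time'],tool(o),held(W,range(232,270,3),.065,.13))
pockets(W,c,230)
E
```

```text
5.825 (array([ 0.52382292, -0.16892453,  0.09626238]), np.float64(0.08547358915858716)) [ 0.52468978 -0.17447224]
hole [227   0] [327 217] (array([ 0.518104  , -0.09635553]), np.float64(0.055405531615359244))
hole [253 147] [300 193] (array([ 0.5209316 , -0.13131976]), np.float64(0.015368786405298747))
hole [252  32] [302  86] (array([ 0.51534617, -0.06290924]), np.float64(0.015385165534572911))
```

View pics/w3.png

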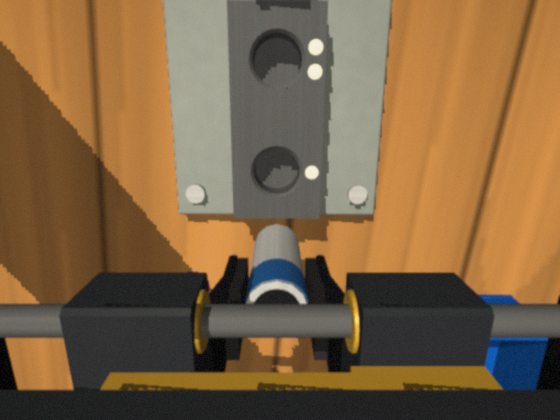

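The pockets are visible at (276,170) (one dot) and (276,58) (two dots). The stub is held upright.

Call:
arm_command:
  deltas: [-1,0.0213,0,0,0,-1,0.0213,0,0,0,-1,0,0,0,0,-1,0,0,0.018,0,-1,0,0,0.005,0,-1,0,0,0.004,0,-1,0,0,0.004,0,-1,0,0,0,0]

```text
time: 6.88
position: [0.5196, -0.1254, 0.0655]
tool_rot: [0.676, 0.737, -0.0, -0.0]
ft_force: [-0.2, 0.1, -2.2]
grip_width: 0.0275
grip_force: 25.0
```

Call:
arm_command:
  deltas: [-1,0,0,0.004,0,-1,0,0,0.004,0,-1,0,0,0.003,0,-1,0,0,0.001,0,-1,0,0,0,0]

```text
time: 7.5
position: [0.5196, -0.1253, 0.0534]
tool_rot: [0.676, 0.737, -0.0, -0.0]
ft_force: [-0.7, -0.1, -2.9]
grip_width: 0.0274
grip_force: 25.0
```

Call:
arm_command:
  deltas: [0,0,0,0,0,0.4,0,0,0,0,0.4,0,0,0,0,0.4,0,0,-0.04,0,0.4,0,0,-0.05,0,0.4,0,0,-0.04,0,0.4,0,0,0,0]

```text
time: 8.38
position: [0.5221, -0.1264, 0.1871]
tool_rot: [0.676, 0.737, 0.001, 0.004]
ft_force: [0.5, 0.0, 0.2]
grip_width: 0.0609
grip_force: 0.0
```

Run:
```python
from h import *
p,d,c=*imaging.camera("top"),imaging.camera_params("top");W=cloud(d,c)
print(status.get_obs()['position'])
for n in["wrist"]:
    p,d,c,W,o=look(n,"w4");v,u=np.indices(d.shape)
    for a,s,ce in comps((abs(W[...,2]-.095)<.012)&(v<300),60):
        k=max(cv2.findContours(a.astype(np.uint8),0,1)[0],key=len)[:,0]; print(ce,s,circ(ray(k,.096,c)),np.nanmedian(W[a][:,2]))
```

```text
[ 0.52051145 -0.12566675  0.18506829]
[275.24463119 216.20074697] [ 258  198   36   37 1071] (array([ 0.52051033, -0.12894727]), np.float64(0.01434796887931348)) 0.0947881502343794
```

View pics/w4.png

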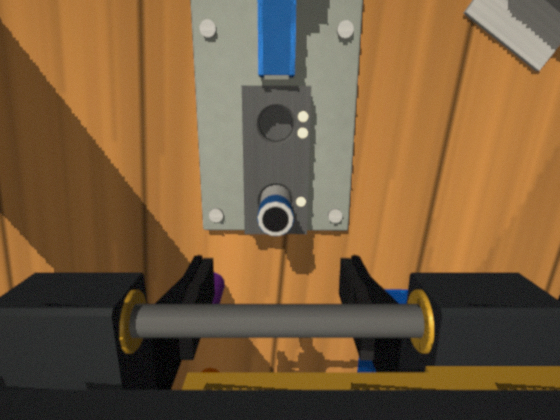

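The blue stub stands seated in the one-dot pocket, its top at (275,216).

Call:
arm_command:
  deltas: [0.4,-0.0426,-0.0308,0,0,0.4,-0.0426,-0.0308,0,0,0.4,-0.0426,-0.0308,0,0,0.4,-0.0426,-0.0308,0,0,0.4,0,0,0,0,0.4,0,0,0,0]

```text
time: 9.22
position: [0.4108, -0.3045, 0.1821]
tool_rot: [0.676, 0.737, 0.001, -0.002]
ft_force: [0.2, 0.2, 0.6]
grip_width: 0.0611
grip_force: 0.0
```

Run:
```python
from h import *
p,d,c,W,o=look("wrist","w5");v,u=np.indices(d.shape); t,y=tool(o); print(t,y,status.get_obs()['position'])
for a,s,ce in comps((abs(W[...,2]-.08)<.006)&(v<290),60):
    k=max(cv2.findContours(a.astype(np.uint8),0,1)[0],key=len)[:,0]; q=circ(ray(k,.08,c)); print(ce,s,q,totool(q[0]-t[:2],y),np.median(p[a],0))
```

```text
[ 0.41077877 -0.30445559  0.18209857] 0.08503439286814274 [ 0.41124287 -0.30410418  0.18242156]
[346.36940966 133.07155635] [ 328  115   38   38 1118] (array([ 0.45891413, -0.24073967]), np.float64(0.013866802583716798)) tx 0.0594 ty 0.0534 [80. 45. 90.]
[275.60447761 210.6098081 ] [259 194  35  34 938] (array([ 0.41049615, -0.30646124]), np.float64(0.013904298332347659)) tx -0.0020 ty -0.0005 [75.  72.5 43. ]
[326.49912434 278.23642732] [312 265  28  25 571] (array([ 0.45907975, -0.36266789]), np.float64(0.011792066517802468)) tx -0.0621 ty 0.0432 [45. 30. 14.]
```

Call:
arm_command:
  deltas: [0.4,-0.004,0,0.02,0,0.4,0,0,0.04,0,0.4,0,0,0.04,0,0.4,0,0,0.03,0,0.4,0,0,0.015,0,0.4,0,0,0,0,-1,0,0,0,0,-1,0,0,0,0,-1,0,0,0,0,-1,0,0,0,0,-1,0,0,0,0,-1,0,0,0,0]

```text
time: 10.78
position: [0.4117, -0.3099, 0.0389]
tool_rot: [0.676, 0.737, -0.0, 0.0]
ft_force: [-2.2, 0.5, 5.4]
grip_width: 0.0271
grip_force: 25.0
```

Call:
arm_command:
  deltas: [-1,0,0,-0.03,0,-1,0,0,-0.05,0,-1,0,0,-0.05,0,-1,0,0,0,0]

```text
time: 11.28
position: [0.414, -0.3116, 0.1717]
tool_rot: [0.676, 0.737, -0.0, 0.004]
ft_force: [0.4, -0.6, -2.9]
grip_width: 0.0276
grip_force: 24.9
```

Call:
arm_command:
  deltas: [-1,0.043,0.031,0,0,-1,0.043,0.031,0,0,-1,0.043,0.031,0,0,-1,0.042,0.031,0,0,-1,0,0,0,0,-1,0,0,0,0,-1,0,0,0,0]

```text
time: 12.15
position: [0.5197, -0.1295, 0.1677]
tool_rot: [0.677, 0.736, -0.0, -0.001]
ft_force: [0.3, -0.1, -3.3]
grip_width: 0.0275
grip_force: 25.0
```

Run:
```python
from h import *
p,d,c,W,o=look("wrist","w6"); t,y=tool(o); print(t,y)
z=t[2]-.037
for r in range(232,274,8): print(held(W,[r],z+.01,z+.072))
h=held(W,range(232,270,3),z+.01,z+.072); print(h)
pockets(W,c,225)
```

```text
[ 0.51974315 -0.12946777  0.16767775] 0.08436149997555065
[ 0.51921014 -0.12676055]
[ 0.51941792 -0.1269092 ]
[ 0.51965895 -0.12619685]
[ 0.51991818 -0.12721425]
[ 0.51997104 -0.12746343]
nan
[ 0.51957879 -0.12680487]
hole [242  80] [315 224] (array([ 0.51768613, -0.08795798]), np.float64(0.049533125300721625))
hole [259 101] [297 140] (array([ 0.51531451, -0.06217557]), np.float64(0.01557070794646652))
  return _methods._mean(a, axis=axis, dtype=dtype,
  ret = ret.dtype.type(ret / rcount)
```

View pics/w6.png

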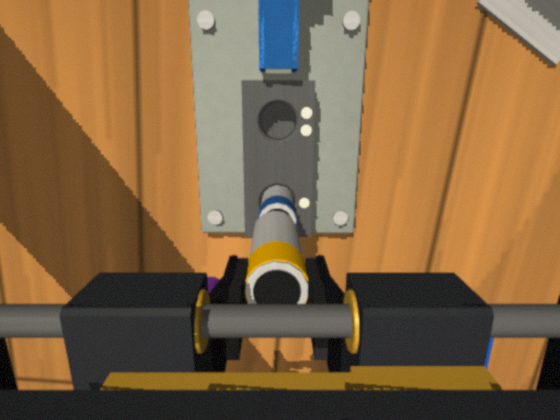

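The yellow stub is held upright. The blue stub is seated beneath it, and the two-dot pocket at (277,120) is free.

Call:
arm_command:
  deltas: [-1,0.033,0.0005,0,0,-1,0.032,0,0,0,-1,0,0,0,0,-1,0,0,0.03,0,-1,0,0,0.03,0,-1,0,0,0.012,0,-1,0,0,0,0,-1,0,0,0,0]

```text
time: 13.2
position: [0.5166, -0.0646, 0.0974]
tool_rot: [0.676, 0.737, 0.0, 0.001]
ft_force: [-0.2, 0.5, -3.1]
grip_width: 0.0274
grip_force: 25.0
```

Run:
```python
from h import *
p,d,c,W,o=look("wrist","w7"); t,y=tool(o); print(t,y,status.get_obs()['position'])
z=t[2]-.037
print(held(W,range(236,276,3),z+.012,z+.07))
```

```text
[ 0.51662312 -0.06457511  0.0974185 ] 0.08549138717619997 [ 0.51666892 -0.06444531  0.0975883 ]
[ 0.5164268  -0.06198709]
```

Call:
arm_command:
  deltas: [-1,0,-0.0015,0.01,0,-1,0,0,0.008,0,-1,0,0,0.004,0,-1,0,0,0.004,0,-1,0,0,0.004,0,-1,0,0,0,0]

```text
time: 14.0
position: [0.516, -0.0645, 0.0668]
tool_rot: [0.676, 0.737, 0.001, 0.002]
ft_force: [2.5, 0.1, -0.8]
grip_width: 0.0278
grip_force: 24.7
```

Call:
arm_command:
  deltas: [-1,0,0.0007,0.003,0,-1,0,0,0.004,0,-1,0,0,0.004,0,-1,0,0,0.002,0,-1,0,0,0,0]

```text
time: 14.62
position: [0.5156, -0.0642, 0.0545]
tool_rot: [0.676, 0.737, 0.0, 0.001]
ft_force: [1.3, -1.0, 6.9]
grip_width: 0.0271
grip_force: 24.9
```

Call:
arm_command:
  deltas: [0,0,0,0,0,0.4,0,0,0,0,0.4,0,0,0,0,0.4,0,0,-0.04,0,0.4,0,0,-0.06,0,1,0,0,-0.05,0,1,0.03,-0.002,0,0,1,0.04,-0.002,0,0,1,0,0,0,0,1,0,0,0,0]

```text
time: 15.88
position: [0.5047, 0.0053, 0.2033]
tool_rot: [0.676, 0.737, -0.0, -0.0]
ft_force: [1.2, -0.3, -0.2]
grip_width: 0.0866
grip_force: 0.0
```

Run:
```python
from h import *
p,d,c,W,o=look("wrist","w8"); np.savez("w8.npz",p=p,d=d,**c); t,y=tool(o); print(o['time'],t,y)
c2=imaging.camera_params("top");p2,d2=imaging.camera("top");W2=cloud(d2,c2)
for a,s,ce in comps((abs(W2[...,2]-.095)<.01)&(abs(W2[...,1]+.1)<.08)&(abs(W2[...,0]-.52)<.06),20): print(ce,s,np.median(W2[a],0))
hs=cv2.cvtColor(p,cv2.COLOR_RGB2HSV)
for nm,m in(("red",((hs[...,0]<5)|(hs[...,0]>174))&(hs[...,1]>170)&(hs[...,2]>80)),("yel",(abs(hs[...,0].astype(int)-28)<6)&(hs[...,1]>150)&(hs[...,2]>100)),("hand",abs(W[...,2]-.097)<.006)):
    for a,s,ce in comps(m,15):
        if ce[1]<270: print(nm,ce.round(1),s,np.nanmedian(W[a],0).round(4),cv2.minAreaRect((W[a][:,:2]*1000).astype(np.float32)))
```

```text
15.875 [0.50474171 0.00529125 0.20329154] 0.08663616754874082
[346.37647059 226.63529412] [341 222  11  10  85] [ 0.52107171 -0.13010272  0.09441812]
red [303.7  82. ] [299  63  11  39 374] [0.5172 0.1032 0.0906] ((517.3936157226562, 102.99616241455078), (7.988963603973389, 27.267528533935547), 6.597044944763184)
yel [323.1  70. ] [311  68  26   5 126] [0.5377 0.1187 0.0282] ((538.05712890625, 118.79524230957031), (22.995315551757812, 3.4837806224823), 5.061371326446533)
yel [313.   83.3] [310  79   7  11  52] [0.5293 0.1064 0.0364] ((529.548095703125, 106.35031127929688), (7.106335163116455, 8.164151191711426), 54.79949188232422)
hand [284.1  80.9] [ 268   56   37   51 1657] [0.5023 0.1023 0.0954] ((503.7928771972656, 102.19587707519531), (27.2018985748291, 35.545040130615234), 4.692123889923096)
hand [306.8  74.9] [305  71   4  11  17] [0.5191 0.1082 0.0913] ((519.0234985351562, 107.49915313720703), (7.1378374099731445, 2.034660577774048), 89.48023986816406)
```

View pics/w8.png

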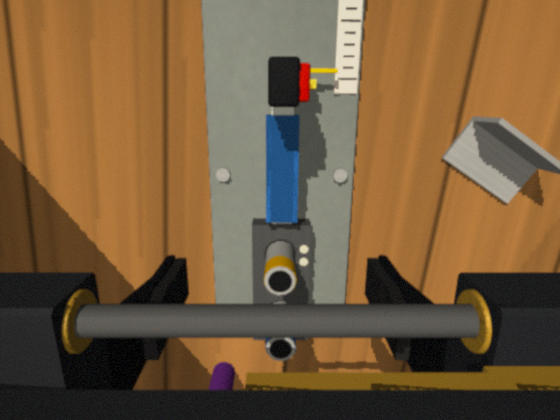

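The handle is at (284,81) with the red button on its right. Both stubs stand in the block.

Call:
arm_command:
  deltas: [1,0.048,0.003,0,0,1,0.048,0.004,0,0,1,0,0,0,0,1,0,0,0,0]

```text
time: 16.48
position: [0.5039, 0.1009, 0.2034]
tool_rot: [0.676, 0.737, -0.0, 0.0]
ft_force: [0.5, -1.0, -0.6]
grip_width: 0.0869
grip_force: 0.0
```

Run:
```python
from h import *
z=np.load("w8.npz");W=cloud(z['d'],z)
P=W[268:296,262:300].reshape(-1,3);P=P[P[:,2]>.085];print("yellow top",np.percentile(P[:,2],[50,95]),P.mean(0))
c2=imaging.camera_params("top");p2,d2=imaging.camera("top");W2=cloud(d2,c2)
for a,s,ce in comps((abs(W2[...,2]-.095)<.01)&(abs(W2[...,1]+.1)<.08)&(abs(W2[...,0]-.52)<.06),20): print(ce,s,np.median(W2[a],0))
print(tool(status.get_obs()))
```

```text
yellow top [0.09501547 0.096289  ] [ 0.51375027 -0.06139059  0.09478509]
[346.44186047 226.69767442] [342 222  10  11  86] [ 0.52106305 -0.13061965  0.09451345]
[321.4047619  229.32142857] [317 225  10  10  84] [ 0.51535894 -0.06143055  0.09463009]
(array([0.50387626, 0.10053807, 0.20338087]), np.float64(0.0848357137815603))
```

Both stubs are seated (tops at 0.095). Next I'll grip the handle.

Call:
arm_command:
  deltas: [1,0.001,-0.001,0.04,0,1,0,0,0.04,0,1,0,0,0.04,0,1,0,0,0.027,0,1,0,0,0,0,-1,0,0,0,0,-1,0,0,0,0,-1,0,0,0,0,-1,0,0,0,0,-1,0,0,0,0,-1,0,0,0,0,-1,0,0,0,0]
  newtons: 35

```text
time: 18.02
position: [0.5023, 0.1027, 0.0567]
tool_rot: [0.676, 0.737, -0.0, -0.0]
ft_force: [-3.7, -1.8, 8.7]
grip_width: 0.0255
grip_force: 13.6
```

Call:
arm_command:
  deltas: [-1,0,0,0,0,-1,0,0,0,0,-1,0.01,0,0,0,-1,0.01,0,0,0,-1,0.01,0,0,0,-1,0.01,0,0,0,-1,0.01,0,0,0,-1,0.01,0,0,0,-1,0.01,0,0,0,-1,0,0,0,0,-1,0,0,0,0]

```text
time: 19.4
position: [0.4962, 0.1715, 0.0568]
tool_rot: [0.676, 0.737, -0.001, 0.0]
ft_force: [-2.3, -5.1, 4.7]
grip_width: 0.0242
grip_force: 35.2
```

Run:
```python
from h import *
for n in("wrist","top","side"):
    p,d,c,W,o=look(n,"p_"+n); 
    hs=cv2.cvtColor(p,cv2.COLOR_RGB2HSV); J=np.array([.5098,.0175]);t=.0817
    R=np.array([[np.cos(t),np.sin(t)],[-np.sin(t),np.cos(t)]])
    for nm,zz,m in(("red",.018,((hs[...,0]<5)|(hs[...,0]>174))&(hs[...,1]>150)&(hs[...,2]>60)),("yel",.028,(abs(hs[...,0].astype(int)-28)<6)&(hs[...,1]>150)&(hs[...,2]>80))):
        for a,s,ce in comps(m&(W[...,2]>.012)&(abs(W[...,1]-.18)<.09)&(abs(W[...,0]-.54)<.06),3):
            P=W[a]; q=(P[:,:2]-J)@R.T*1000
            k=np.argwhere(a)[:,::-1]; q2=(ray(k,zz,c)[:,:2]-J)@R.T*1000
            print(n,nm,ce.round(1),s[:],"cloud",q.min(0).round(1),q.max(0).round(1),P[:,2].mean().round(4),"ray",q2.min(0).round(1),q2.max(0).round(1))
print(tool(o),o['ft_force'],o['grip_width'],o['grip_force'])
```

```text
wrist red [376.3 205. ] [359 198  36  15 460] cloud [ 51.  168.4] [ 72.7 178.8] 0.0186 ray [ 50.7 170.1] [ 72.7 179.2]
wrist red [303.5 255.8] [300 238   8  32 105] cloud [ 10.7 164.4] [ 13.3 170.3] 0.082 ray [ 14.5 130.6] [ 19.7 152.4]
wrist yel [325.9 219.2] [295 216  64   8 416] cloud [ 10.2 160.8] [ 48.4 171.4] 0.0286 ray [ 10.4 165.8] [ 48.7 170.4]
wrist yel [348.3 315.7] [348 315   2   2   3] cloud [ 15.2 189.3] [ 15.4 189.5] 0.1675 ray [ 46.7 101.6] [ 47.4 102.4]
wrist yel [348.8 321.2] [348 320   3   3   5] cloud [ 15.2 187.5] [ 15.8 188.2] 0.1673 ray [47.  97.1] [48.3 98.6]
top red [230.8 214.1] [230 211   3   7  16] cloud [ 36.7 133.8] [ 73.8 176.7] 0.0659 ray [ 56.2 169.9] [ 73.9 177. ]
side red [226.6 263. ] [222 260  10   7  41] cloud [ 46.9 172. ] [ 72.2 180.1] 0.0184 ray [ 46.6 170.5] [ 72.1 181.9]
side yel [239.4 263.5] [233 260  13   8  28] cloud [ 11.7 167.7] [ 46.3 171.5] 0.0286 ray [ 12.1 166.2] [ 46.7 171.5]
(array([0.49621338, 0.17136113, 0.05674996]), np.float64(0.08663684241574066)) [-2.67119624 -5.46928618  5.16501873] 0.023935317781182106 35.235855281353
```

Run:
```python
import cv2
a=cv2.imread("pics/p_side.png")[200:300,190:330];b=cv2.imread("pics/p_wrist.png")
cv2.imwrite("pics/cmp.png",cv2.hconcat([cv2.resize(a,(420,300),interpolation=0),cv2.resize(b,(380,300))]))
```

```text
(no output)
```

View pics/cmp.png

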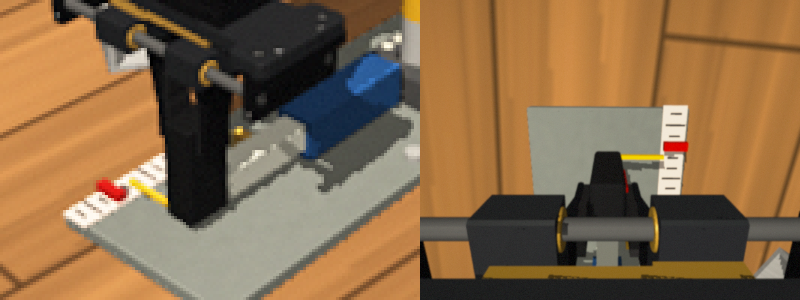

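The yellow pointer stops about 7 mm short of the red mark in both views, so I'll pull further.

Call:
arm_command:
  deltas: [-1,0.004,0,0,0,-1,0.003,0,0,0,-1,0,0,0,0,-1,0,0,0,0,-1,0,0,0,0]

```text
time: 20.18
position: [0.4956, 0.1782, 0.0567]
tool_rot: [0.676, 0.737, -0.001, 0.0]
ft_force: [-3.0, -4.2, 6.0]
grip_width: 0.0239
grip_force: 35.2
```

Run:
```python
from h import *
for n in("wrist","side"):
    p,d,c,W,o=look(n,"q_"+n); 
    hs=cv2.cvtColor(p,cv2.COLOR_RGB2HSV); J=np.array([.5098,.0175]);t=.0817
    R=np.array([[np.cos(t),np.sin(t)],[-np.sin(t),np.cos(t)]])
    for nm,zz,m in(("red",.018,((hs[...,0]<5)|(hs[...,0]>174))&(hs[...,1]>150)&(hs[...,2]>60)),("yel",.028,(abs(hs[...,0].astype(int)-28)<6)&(hs[...,1]>150)&(hs[...,2]>80))):
        for a,s,ce in comps(m&(W[...,2]>.012)&(W[...,2]<.035)&(abs(W[...,1]-.18)<.09)&(abs(W[...,0]-.54)<.06),3):
            k=np.argwhere(a)[:,::-1]; q2=(ray(k,zz,c)[:,:2]-J)@R.T*1000
            print(n,nm,ce.round(1),s[4],"ray",q2.min(0).round(1),q2.max(0).round(1),q2.mean(0))
print(tool(o),o['ft_force'],o['grip_width'],o['grip_force'],o['time'])
```

```text
wrist red [376.  215.1] 443 ray [ 50.7 170.2] [ 72.7 179.5] [ 62.10259576 174.77555132]
wrist yel [326.3 219.1] 417 ray [ 10.5 173.1] [ 48.7 177.1] [ 29.45498835 175.07888725]
side red [226.3 263. ] 38 ray [ 46.6 171.5] [ 72.1 181.9] [ 59.66826594 176.91328399]
side yel [236.2 264.8] 25 ray [ 14.2 172.9] [ 47.2 178.7] [ 30.38064175 176.10059085]
(array([0.49561955, 0.17820487, 0.0567437 ]), np.float64(0.08656234189349421)) [-1.7480219  -5.3959157   6.24890228] 0.02400450832288165 35.23516930639744 20.225
```

The pointer is now within 1 mm of the mark's middle line in both views and steady.

```bash
python3 -c "
from rig import order; print(order.hand_in())"
```

```text
the job is handed in; nothing more can be done
None
```

The job is handed in at about 20 s: both stubs are seated in their pockets, the button is squeezed at about 35 N, and the pointer is held within about 1 mm of the red mark; no verdict was returned.

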